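# Level the stand with a spirit level and hold it pressed

## Task

Stand the spirit level upright, lengthwise on the aluminium plate of the levelling stand, and let go of it. Then turn the wing knob of the levelling foot until the bubble rests between the two lines, and at last press the spirit level down on the plate with a gentle push of about 10 N and finish while still pressing, with the bubble still between the lines. Leave the grease tin, the roll of masking tape and the bearing where they are.

Things in the scene. Friction and masses are not known exactly. Their poses are not given: they have to be found in the camera images.
- level_mid (a point): Centre of the spirit level, a loose aluminium bar 170 mm long (its x), 24 mm wide (y), 40 mm tall (z, up), 0.256 kg, upright on the bench at the start. The glass vial lies in its top at x = -78 to -2 mm from here, its two dark lines at x = -52 and -28 mm. Grip it across its width at the middle. It may lie on the plate either way round.
- level_pad (a point): Centre of the dark rubber thumb pad (40 x 18 mm) on the level's top face, 22 mm along the level's +x from its middle, 40 mm above its underside: the place to press. Same axes as the level.
- bubble (a joint): Bubble of the level: distance in m of the 16 mm long pale bubble from the middle between the two lines, positive to the level's +x, -0.024 to 0.024. It floats to the higher end, 0.67 mm per mrad of slope, and needs 1.5 s to settle. It lies between the lines within +-0.004.
- plate_seat (a point): Point on the top of the stand's plate where the level's middle belongs, 42 mm above the bench. The plate is 240 mm long (its y, from -90 to 150 mm) and 90 mm wide (x), z up out of its face; pivot pin at y = -80 mm, spindle of the levelling foot through it at y = +125 mm. At the start the knob end hangs 12 to 34 mrad low, not told by the knob angle alone. The stand is fixed to the bench.
- knob_grip (a point): Centre of the black wing knob on top of the spindle, 115 mm above the bench: an upright bar 46 mm long (its y), 14 mm thick (its x, grip across this) and 30 mm tall, turning about the vertical. Its underside is 100 mm above the bench, about 18 mm above the top of a level standing on the plate.
- knob (a joint): Angle of the wing knob in rad, -1.7 to 1.7, growing clockwise seen from above. Clockwise raises the knob end of the plate by 24 mrad per rad, which moves the bubble 16 mm per rad towards the knob end. At the start it has to go 0.5 to 1.4 rad clockwise. Turning takes 0.15 Nm; it stays where it is left and gentle pressing on the plate does not turn it.
- grease_tin: Round brown tin 68 mm across, 58 mm tall, loose; origin at the centre of its underside. Leave it alone.
- masking_tape: Roll of masking tape 100 mm across, 25 mm tall, lying flat, loose; origin at the centre of its underside. Leave it alone.
- bearing: Ball bearing 52 mm across, 15 mm tall, lying flat, loose; origin at the centre of its underside. Leave it alone.
- level: The same spirit level; origin at the centre of its underside, axes as for its centre.
- plate: The same plate; origin on its pivot axis, 80 mm back along -y and 10 mm below the seat point.
Not all that is in view belongs to the job. Of the things shaped like the level, the aluminium one is meant.

How it is judged:
By the outcome, as a careful person would: the job done as asked, in the order asked, and still so for the second after the job is handed in, while the arm keeps its last pose, push and grip.
It also fails if it takes over 58 s, if anything falls off the work surface, if the arm or the gripper's body presses on something with over 40 N, if the wrist force passes 120 N, or if a joint passes its speed limit or range.

## Robot

A 6-joint arm with a two-finger parallel gripper is mounted at the origin on a cart in front of the work surface, level with it; the furniture and walls round the work are solid. World frame = base frame: x ahead of the robot, y to its left, z up, the work surface at z = 0. Lengths are in m, angles in rad, forces in N, time in s.
With the tool pointing down it reaches from about 0.3 to 0.875 m from the base axis. Payload 6.4 kg.
Tool frame: the origin (TCP) lies midway between the tips of the shut fingers; the grasp point (between the pads) lies 19 mm behind it (ctrl.pinch_z is the distance from the TCP to the grasp point, in m); z points along the fingers, y is the line along which they close (so a half turn about z gives the same grasp; the last joint's range is limited). The gripper opens to 85 mm and grips with 20 to 120 N. Pads are 22 mm wide; open, the fingers measure 114 mm over their backs; the gripper's body (76 mm by 85 mm) begins 54 mm behind the grasp point. The pads swing forward as they close: fully open they stand 13 mm farther back than shut.
Start: joints at [0.968, 0.181, 1.607, -0, 1.354, -0.206], TCP at [0.222, 0.53, 0.231] pointing down, gripper open.
Joint ranges: [-2.99, 2.99], [-0.89, 2.07], [0.3, 2.58], [-1.14, 4.28], [0, 2.63], [-3.12, 3.12]. Speed limits (rad/s): [2.57, 2.57, 3.01, 3.14, 3.14, 3.14].

## Interface

Orientations are given as a unit quaternion [w, x, y, z].
In Python, from bench import ctrl gives the robot as it stands.
- The arm moves only by the tool apply_moves, never from a script. Its argument "moves" is a list of rows, each an object with "jaw": the opening, from 0 (shut) to 1 (fully open); "offset": the shift along the tool's x, y, z in mm, a list of three; "rot": the turn, a rotation vector about the tool's x, y, z in degrees, a list of three. In form: [{"jaw": jaw, "offset": [dx, dy, dz], "rot": [ax, ay, az]}, ...]. A call has exactly 5 rows; each row shifts and turns the commanded pose from where the row before left it, along the tool's axes as they then stand; what a row does not reach is not made up. A row lasts 1/8 s, in which the tool goes at most 62.5 mm and 10.7 degrees, less where a joint would pass 70% of its speed; a pose out of reach is approached as far as the arm can. A call is refused whole if a number of a shift passes 62.5 or a number of a turn 10.7, either way. A call with a gripper value outside its range is refused whole. The fingers move at their own pace and stop on an object; the grip force is fixed at half the most. Time passes only in rows, so rows that do not move let the fingers close, or fill a call up. It gives the time, the measured TCP pose, the force, the opening and the grip force at its end, in the units of the state.
- ctrl.get_obs(): the state, without advancing time (a new reading comes with each control period).
- ctrl.camera(name): name is "scene" or "top" or "wrist"; returns (picture, depth): 480x640x3 uint8, red, green, blue; 480x640 float32, m along the optical axis (not along the pixel's ray), 0 where there is no reading.
- ctrl.camera_params(name): a dict with "K" (3x3 intrinsics, pixels), "cam_to_world" (4x4, takes a point from camera to world coordinates); the wrist camera has in their place "mount" (4x4, takes a point from camera to tool coordinates, whose origin is the TCP and whose axes are the flange's). Camera axes: x right, y down, z forward; pixel columns grow to the right and rows downward; lengths in m; the calibration is good to about 2 mm. A picture is of the moment at which its call begins: read the wrist's pose just before it. camera_params takes no time and is no camera call.
- ctrl.hand_in(): hands the job in; it is judged then, once.
Trained networks look in the newest picture that a camera, given by its name, has taken for a name from the list of things; names that differ only in an ending like _2 or _b are one class to them, and where a whole thing is asked for, a point or a joint stands for the part that bears it (a point fixed in the world has none). Each returns a list of dicts, best first, with "score" (0 to 1); they miss things now and then, are a little off and sometimes report something else, mostly with a low value. They report only what shows in the picture. A call takes as long as a camera call. They do not tell look-alikes from the thing itself.
- ctrl.outline_of(camera, target): "region" (480x640 bool, what is visible of it) and "position" ([column, row] in pixels, amid what is visible of it).
The state is a dict: "time_s": time; "q": joint angles; "dq": joint speeds; "joint_efforts": joint torques, N m; "eef_pos": TCP position; "eef_rot": TCP orientation; "wrist_force": force on the tool from outside, world axes, zero at the start; "torque": the same for the moment, N m; "opening": opening from 0.0 (shut) to 1.0 (fully open); "grasp_force": force on a finger pad.
Only numpy, scipy, OpenCV 4.12 (cv2) and the standard library are available. Lean on these libraries where they do the work, as an engineer would, in place of code of your own. Each camera call takes 0.05 s, during which the arm holds its last target. There are 200 camera calls.

## Working session

There is one attempt and no reset: what is moved stays moved. The work goes in short steps, Python scripts to look and compute and a tool call to move; the robot and the scene stay as the last step left them, time stands still between calls to the robot, and variables do not carry over. Pictures are saved under pics/ and viewed, at most 10 in all, crops included, and the job is handed in when it is done.

Besides the shell and the picture viewer there is one more tool, called after ">>>" as name([rows], argument=value, ...), one row to a line, values as JSON. apply_moves: Moves the arm, as the interface text tells. Its arguments: {"type":"object","properties":{"moves":{"type":"array"}},"required":["moves"]}

```bash
mkdir -p pics; ls
cat > h.py <<'E'
import numpy as np, cv2
from scipy.spatial.transform import Rotation as R
from bench import ctrl
def save(n,p): cv2.imwrite('pics/'+n,cv2.cvtColor(p,cv2.COLOR_RGB2BGR))
def c2w(cam,obs=None):
    P=ctrl.camera_params(cam)
    if cam!='wrist': return P['K'],P['cam_to_world']
    o=obs or ctrl.get_obs(); q=o['eef_rot']; T=np.eye(4)
    T[:3,:3]=R.from_quat([q[1],q[2],q[3],q[0]]).as_matrix(); T[:3,3]=o['eef_pos']
    return P['K'],T@P['mount']
def cloud(cam,d,obs=None):
    K,T=c2w(cam,obs); v,u=np.mgrid[:480,:640]
    p=np.stack([(u-K[0,2])/K[0,0]*d,(v-K[1,2])/K[1,1]*d,d],-1)
    return p@T[:3,:3].T+T[:3,3]
def ray(cam,u,v,z,obs=None):
    K,T=c2w(cam,obs); r=T[:3,:3]@np.array([(u-K[0,2])/K[0,0],(v-K[1,2])/K[1,1],1]); o=T[:3,3]
    return o+r*(z-o[2])/r[2]
E
python3 - <<'E'
from h import *
for c in ['scene','top']:
    p,d=ctrl.camera(c); save(c+'.png',p); np.savez(c,p=p,d=d)
    W=cloud(c,d)
    for t in ['level','plate','knob','grease_tin','masking_tape','bearing','level_pad']:
        for r in ctrl.outline_of(c,t)[:3]:
            m=r['region']&(d>0); print(c,t,round(r['score'],2),np.round(r['position']),m.sum(),np.round(np.median(W[m],0),3) if m.any() else '')
o=ctrl.get_obs();print({k:np.round(o[k],3) for k in o})
E
```

```text
pics
scene level 0.96 [406. 328.] 2293 [ 0.508 -0.232  0.028]
scene level 0.58 [221. 276.] 765 [0.367 0.111 0.035]
scene plate 0.82 [317. 248.] 2049 [0.59  0.073 0.038]
scene knob 0.62 [285. 208.] 381 [0.567 0.174 0.107]
scene grease_tin 0.73 [371. 234.] 798 [0.734 0.037 0.042]
scene masking_tape 0.96 [435. 280.] 1229 [ 0.703 -0.159  0.016]
scene masking_tape 0.71 [317. 247.] 2000 [0.591 0.07  0.038]
scene bearing 0.78 [185. 234.] 262 [0.429 0.377 0.011]
scene level_pad 0.89 [221. 276.] 725 [0.365 0.109 0.035]
scene level_pad 0.82 [406. 328.] 2289 [ 0.507 -0.233  0.028]
top level 0.97 [422. 269.] 781 [ 0.525 -0.226  0.038]
top level 0.66 [272. 324.] 712 [0.388 0.144 0.038]
top plate 0.92 [297. 238.] 3287 [0.599 0.083 0.039]
top plate 0.31 [424. 265.] 829 [ 0.527 -0.227  0.037]
top knob 0.62 [422. 269.] 772 [ 0.521 -0.226  0.038]
top knob 0.49 [254. 246.] 161 [0.568 0.177 0.128]
top knob 0.2 [310. 177.] 629 [0.747 0.052 0.057]
top grease_tin 0.85 [310. 178.] 634 [0.749 0.052 0.058]
top masking_tape 0.96 [404. 199.] 671 [ 0.709 -0.157  0.023]
top level_pad 0.89 [274. 323.] 746 [0.388 0.146 0.038]
top level_pad 0.65 [423. 268.] 831 [ 0.525 -0.226  0.037]
{'time_s': np.float64(0.8), 'q': array([ 0.968,  0.181,  1.607, -0.   ,  1.354, -0.206]), 'dq': array([-0.001, -0.001,  0.   , -0.001,  0.   ,  0.001]), 'joint_efforts': array([-0.0000e+00, -4.4478e+01, -3.5166e+01, -0.0000e+00,  1.0000e-03,
        0.0000e+00]), 'eef_pos': array([0.222, 0.53 , 0.231]), 'eef_rot': array([0.   , 0.197, 0.98 , 0.   ]), 'wrist_force': array([0.013, 0.352, 0.054]), 'torque': array([ 0.027, -0.006,  0.03 ]), 'grasp_force': np.float64(0.0), 'opening': np.float64(0.999)}
```

Run:
```python
from h import *
s=np.load('scene.npz')['p'];t=np.load('top.npz')['p']
a=cv2.resize(s[150:400,140:520],(800,526)); save('s1.png',a)
b=cv2.resize(t[130:370,200:480],(700,600),interpolation=cv2.INTER_CUBIC); save('t1.png',b)
```

```text
(no output)
```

View pics/scene.png

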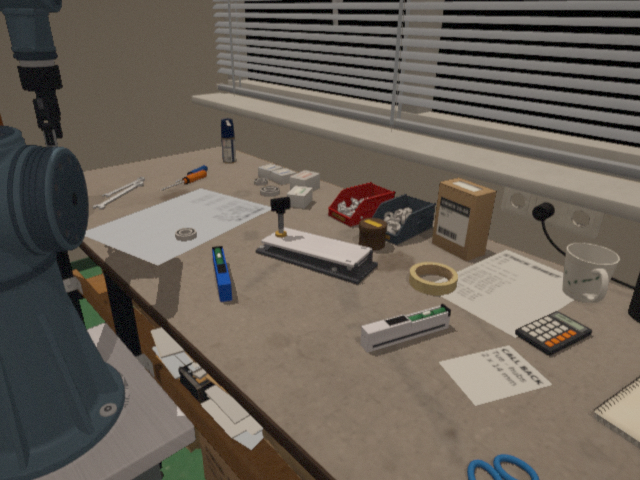

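View pics/t1.png

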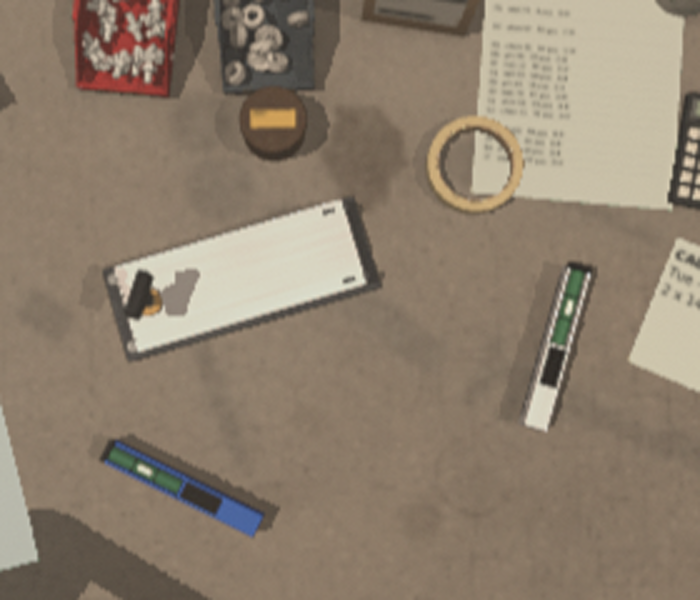

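The aluminium level is at scene (406,328) and top (422,269), which is (540,345) in the crop. Its look-alike is the blue level at scene (221,276) and top (272,324). I choose the aluminium one. Its vial end points to the far side, so the level's +x runs towards the robot. The knob is at crop (138,295), at the left end of the plate. Next I measure the poses.

Run:
```python
from h import *
def rect(P):
    c,wh,a=cv2.minAreaRect((P[:,:2]*1000).astype(np.float32)); 
    b=cv2.boxPoints((c,wh,a)); e=[b[1]-b[0],b[2]-b[1]]; L=max(e,key=np.linalg.norm)
    return np.round(c,1),np.round(sorted(wh),1),round(np.degrees(np.arctan2(L[1],L[0]))%180,1)
for c in ['top','scene']:
    D=np.load(c+'.npz'); W=cloud(c,D['d']).reshape(-1,3); 
    def sel(x0,x1,y0,y1,z0,z1): 
        return W[(W[:,0]>x0)&(W[:,0]<x1)&(W[:,1]>y0)&(W[:,1]<y1)&(W[:,2]>z0)&(W[:,2]<z1)]
    for n,b in dict(level=(.40,.65,-.30,-.17,.032,.05),plate=(.5,.69,-.06,.215,.028,.055),knob=(.5,.65,.12,.25,.122,.14),knobs=(.5,.65,.12,.25,.095,.14),blue=(.3,.45,.03,.25,.032,.05),base=(.48,.69,-.08,.23,.008,.055),tin=(.68,.8,0,.1,.05,.065)).items():
        P=sel(*b); print(c,n,len(P),rect(P) if len(P)>3 else '',np.round(np.median(P[:,2]),4))
        if n=='plate':
            A=np.c_[P[:,:2],np.ones(len(P))]; k=np.linalg.lstsq(A,P[:,2],rcond=None)[0]
            for _ in range(3):
                g=abs(A@k-P[:,2])<.003; k=np.linalg.lstsq(A[g],P[g,2],rcond=None)[0]
            print('plane',k)
```

```text
top level 634 (array([ 523.7, -229.1]), array([ 25.5, 170.1]), np.float32(162.5)) 0.0388
top plate 3269 (array([598.1,  85.4]), array([ 90.8, 245. ]), np.float32(106.0)) 0.0392
plane [ 0.00989835 -0.0270781   0.03543917]
top knob 121 (array([571. , 178.4]), array([14.4, 44.9]), np.float32(161.0)) 0.1292
top knobs 152 (array([570.4, 177.3]), array([16.7, 45.5]), np.float32(160.3)) 0.1284
top blue 615 (array([387.5, 146.2]), array([ 23.9, 168.9]), np.float32(63.3)) 0.0387
top base 3771 (array([588.6,  75.9]), array([179. , 304.5]), np.float32(90.6)) 0.0386
top tin 579 (array([751.8,  52. ]), array([65.2, 67.3]), np.float32(179.4)) 0.0578
scene level 981 (array([ 521.8, -229.8]), array([ 26.8, 171.4]), np.float32(162.8)) 0.0374
scene plate 2158 (array([595.8,  84.6]), array([ 94.3, 246.3]), np.float32(106.2)) 0.0376
plane [ 0.01332225 -0.02536352  0.03174421]
scene knob 81 (array([567.7, 174.7]), array([16.4, 44.8]), np.float32(158.1)) 0.1267
scene knobs 271 (array([567.4, 174.7]), array([16.5, 45. ]), np.float32(157.5)) 0.1157
scene blue 468 (array([385.7, 145.9]), array([ 24. , 172.2]), np.float32(63.3)) 0.0377
scene base 3181 (array([593.,  85.]), array([ 99. , 268.8]), np.float32(106.5)) 0.0358
scene tin 321 (array([749.6,  50.8]), array([66.3, 68.2]), np.float32(14.5)) 0.0562
```

```bash
cat >> h.py <<'E'
def go(target,yaw=None):
    o=ctrl.get_obs(); q=o['eef_rot']; M=R.from_quat([q[1],q[2],q[3],q[0]])
    x=M.as_matrix()[:,0]; cy=np.degrees(np.arctan2(x[1],x[0]))
    print('tool offset mm',np.round(M.inv().apply(np.array(target)-1000*o['eef_pos']),1),'yaw',round(cy,2),'rotz',None if yaw is None else round(cy-yaw,2),
     'pos',np.round(o['eef_pos']*1000,1),'t',round(float(o['time_s']),2),'F',np.round(o['wrist_force'],1),'open',round(float(o['opening']),3))
E
python3 -c "
from h import *
go([523,-229.5,231],162.6)"
```

```text
tool offset mm [-5.711e+02 -5.846e+02  3.000e-01] yaw 157.27 rotz -5.33 pos [222.2 530.3 231.3] t 0.8 F [0.  0.4 0.1] open 0.999
```

>>> apply_moves([
  {"jaw": 1, "offset": [-40.8, -41.8, 0], "rot": [0, 0, 0]},
  {"jaw": 1, "offset": [-40.8, -41.8, 0], "rot": [0, 0, 0]},
  {"jaw": 1, "offset": [-40.8, -41.8, 0], "rot": [0, 0, 0]},
  {"jaw": 1, "offset": [-40.8, -41.8, 0], "rot": [0, 0, 0]},
  {"jaw": 1, "offset": [-40.8, -41.8, 0], "rot": [0, 0, 0]},
])

```text
time_s: 1.42
eef_pos: [0.3301, 0.2571, 0.2316]
eef_rot: [0.001, 0.197, 0.98, 0.0]
wrist_force: [0.1, 0.1, 0.8]
opening: 1.004
grasp_force: 0.0
```

>>> apply_moves([
  {"jaw": 1, "offset": [-40.8, -41.8, 0], "rot": [0, 0, 0]},
  {"jaw": 1, "offset": [-40.8, -41.8, 0], "rot": [0, 0, 0]},
  {"jaw": 1, "offset": [-40.8, -41.8, 0], "rot": [0, 0, 0]},
  {"jaw": 1, "offset": [-40.8, -41.8, 0], "rot": [0, 0, 0]},
  {"jaw": 1, "offset": [-40.8, -41.8, 0], "rot": [0, 0, 0]},
])

```text
time_s: 2.05
eef_pos: [0.4375, -0.0149, 0.2318]
eef_rot: [0.001, 0.197, 0.98, 0.0]
wrist_force: [0.3, -0.0, 1.1]
opening: 0.998
grasp_force: 0.0
```

>>> apply_moves([
  {"jaw": 0.8, "offset": [-40.8, -41.8, 0], "rot": [0, 0, 0]},
  {"jaw": 0.8, "offset": [-40.8, -41.8, 0], "rot": [0, 0, 0]},
  {"jaw": 0.8, "offset": [-40.8, -41.8, 0], "rot": [0, 0, 0]},
  {"jaw": 0.8, "offset": [-40.8, -41.8, 0], "rot": [0, 0, 0]},
  {"jaw": 0.8, "offset": [0, 0, 0], "rot": [0, 0, -5.3]},
])

```text
time_s: 2.68
eef_pos: [0.5234, -0.2342, 0.2306]
eef_rot: [-0.0, 0.153, 0.988, -0.0]
wrist_force: [1.6, 1.3, -1.2]
opening: 0.796
grasp_force: 0.0
```

Run:
```python
from h import *
o=ctrl.get_obs(); p,d=ctrl.camera('wrist'); save('w1.png',p); W=cloud('wrist',d,o).reshape(-1,3)
P=W[(W[:,2]>.032)&(W[:,2]<.05)&(abs(W[:,0]-.523)<.13)&(abs(W[:,1]+.229)<.06)]
print(len(P),cv2.minAreaRect((P[:,:2]*1000).astype(np.float32)),np.median(P[:,2]))
go([523,-229.5,8],162.6)
```

```text
5269 ((521.0764770507812, -228.62672424316406), (24.027236938476562, 169.26226806640625), 72.43618774414062) 0.038932707600937866
tool offset mm [  0.5   2.7 222.6] yaw 162.77 rotz 0.17 pos [ 522.9 -232.3  230.6] t 2.73 F [-0.7  0.2  0.8] open 0.798
```

View pics/w1.png

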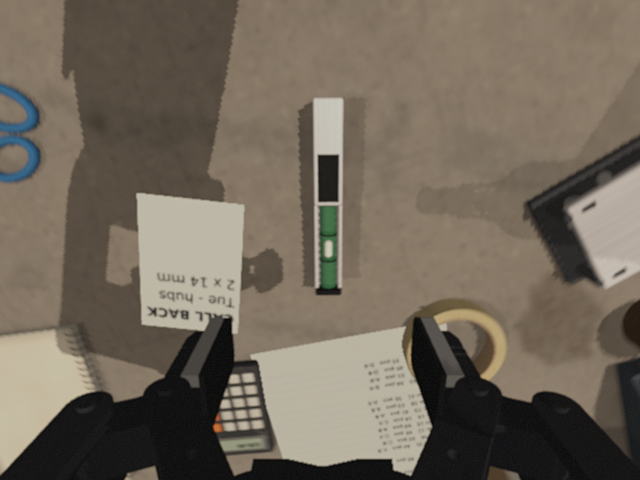

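The wrist view confirms the aluminium body, with the vial at (328,245) and the pad at (328,178), lined up with the tool. I descend and grip.

>>> apply_moves([
  {"jaw": 0.8, "offset": [1.5, 2.9, 50], "rot": [0, 0, 0]},
  {"jaw": 0.8, "offset": [0, 0, 50], "rot": [0, 0, 0]},
  {"jaw": 0.8, "offset": [0, 0, 50], "rot": [0, 0, 0]},
  {"jaw": 0.8, "offset": [0, 0, 40], "rot": [0, 0, 0]},
  {"jaw": 0.8, "offset": [0, 0, 31], "rot": [0, 0, 0]},
])

```text
time_s: 3.35
eef_pos: [0.5216, -0.2259, 0.0086]
eef_rot: [-0.001, 0.152, 0.988, 0.0]
wrist_force: [0.9, -0.2, 0.1]
opening: 0.8
grasp_force: 0.0
```

>>> apply_moves([
  {"jaw": 0.8, "offset": [0, 0, 0], "rot": [0, 0, 0]},
  {"jaw": 0.1, "offset": [0, 0, 0], "rot": [0, 0, 0]},
  {"jaw": 0.1, "offset": [0, 0, 0], "rot": [0, 0, 0]},
  {"jaw": 0.1, "offset": [0, 0, 0], "rot": [0, 0, 0]},
  {"jaw": 0.1, "offset": [0, 0, 0], "rot": [0, 0, 0]},
])

```text
time_s: 3.98
eef_pos: [0.5236, -0.228, 0.0124]
eef_rot: [0.002, 0.152, 0.988, -0.001]
wrist_force: [-0.9, 0.3, 6.5]
opening: 0.271
grasp_force: 60.4
```

>>> apply_moves([
  {"jaw": 0.1, "offset": [0, 0, 0], "rot": [0, 0, 0]},
  {"jaw": 0.1, "offset": [0, 0, -20], "rot": [0, 0, 0]},
  {"jaw": 0.1, "offset": [0, 0, -40], "rot": [0, 0, 0]},
  {"jaw": 0.1, "offset": [0, 0, -50], "rot": [0, 0, 0]},
  {"jaw": 0.1, "offset": [0, 0, -50], "rot": [0, 0, 0]},
])

```text
time_s: 4.6
eef_pos: [0.5219, -0.2266, 0.1728]
eef_rot: [0.0, 0.152, 0.988, 0.0]
wrist_force: [1.8, -1.0, -3.4]
opening: 0.269
grasp_force: 59.1
```

Run:
```python
from h import *
o=ctrl.get_obs(); p,d=ctrl.camera('wrist'); W=cloud('wrist',d,o).reshape(-1,3)
q=o['eef_rot']; M=R.from_quat([q[1],q[2],q[3],q[0]]).as_matrix()
L=(W-o['eef_pos'])@M*1000
P=L[(L[:,2]<10)&(L[:,2]>-60)&(abs(L[:,1])<25)&(abs(L[:,0])<140)]
print(len(P),P.min(0),P.max(0),np.median(P,0)); save('w2.png',p)
go([605.3,56.2,170],106.1)
```

```text
36673 [-54.65404753 -24.98905572 -59.99972111] [86.28217161 24.99660549 -2.38692368] [ 18.22428941   0.14003173 -27.43116584]
tool offset mm [  9.2 295.9   9.6] yaw 162.59 rotz 56.49 pos [ 525.4 -228.8  180.7] t 4.65 F [ 4.8 -1.9  4. ] open 0.267
```

View pics/w2.png

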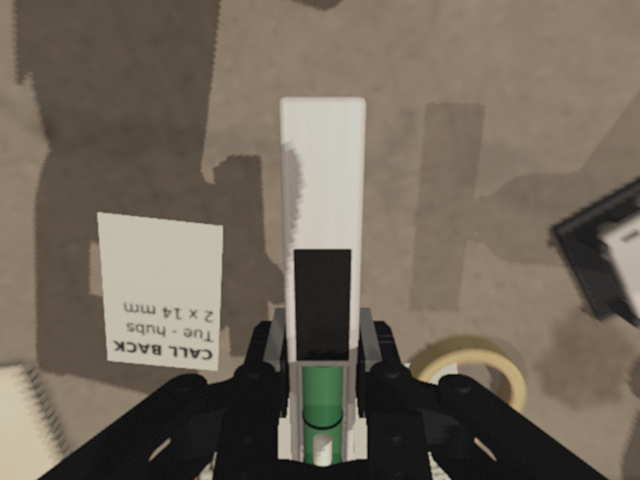

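The level is held straight, with its end at (322,98) and the pad at (322,305). I carry it over to the stand.

>>> apply_moves([
  {"jaw": 0.1, "offset": [1.8, 40, 2], "rot": [0, 0, 0]},
  {"jaw": 0.1, "offset": [1.8, 60, 2], "rot": [0, 0, 0]},
  {"jaw": 0.1, "offset": [1.8, 60, 2], "rot": [0, 0, 0]},
  {"jaw": 0.1, "offset": [1.8, 60, 2], "rot": [0, 0, 0]},
  {"jaw": 0.1, "offset": [1.8, 50, 2], "rot": [0, 0, 0]},
])

```text
time_s: 5.28
eef_pos: [0.5947, 0.0358, 0.1612]
eef_rot: [0.0, 0.151, 0.989, 0.0]
wrist_force: [0.2, -0.1, -2.9]
opening: 0.268
grasp_force: 59.5
```

>>> apply_moves([
  {"jaw": 0.1, "offset": [0, 26, 0], "rot": [0, 0, 0]},
  {"jaw": 0.1, "offset": [0, 0, 0], "rot": [0, 0, 9.5]},
  {"jaw": 0.1, "offset": [0, 0, 0], "rot": [0, 0, 10]},
  {"jaw": 0.1, "offset": [0, 0, 0], "rot": [0, 0, 10]},
  {"jaw": 0.1, "offset": [0, 0, 0], "rot": [0, 0, 10]},
])

```text
time_s: 5.9
eef_pos: [0.6021, 0.0584, 0.161]
eef_rot: [0.0, 0.479, 0.878, 0.0]
wrist_force: [0.4, -0.2, -3.2]
opening: 0.269
grasp_force: 59.5
```

>>> apply_moves([
  {"jaw": 0.1, "offset": [0, 0, 0], "rot": [0, 0, 10]},
  {"jaw": 0.1, "offset": [0, 0, 0], "rot": [0, 0, 7]},
  {"jaw": 0.1, "offset": [0, 0, 0], "rot": [0, -1.6, 0]},
  {"jaw": 0.1, "offset": [0, 0, 0], "rot": [0, 0, 0]},
  {"jaw": 0.1, "offset": [0, 0, 0], "rot": [0, 0, 0]},
])

```text
time_s: 6.52
eef_pos: [0.6023, 0.0585, 0.1605]
eef_rot: [0.011, 0.601, 0.799, -0.008]
wrist_force: [1.1, -0.4, -2.6]
opening: 0.269
grasp_force: 59.5
```

Run:
```python
from h import *
o=ctrl.get_obs(); p,d=ctrl.camera('wrist'); save('w3.png',p); W=cloud('wrist',d,o).reshape(-1,3)
P=W[(W[:,2]>.028)&(W[:,2]<.055)&(abs(W[:,0]-.6)<.11)&(W[:,1]>-.06)&(W[:,1]<.215)]
print(cv2.minAreaRect((P[:,:2]*1000).astype(np.float32)))
q=o['eef_rot']; M=R.from_quat([q[1],q[2],q[3],q[0]]).as_matrix(); print(M.round(4))
A=np.c_[P[:,:2],np.ones(len(P))]; k=np.linalg.lstsq(A,P[:,2],rcond=None)[0]
for _ in range(3):
    g=abs(A@k-P[:,2])<.003; k=np.linalg.lstsq(A[g],P[g,2],rcond=None)[0]
print('plane',k,'seat z',k@[.6053,.0562,1],'slope along',k[:2]@[-.277,.961])
K=W[(W[:,2]>.120)&(W[:,2]<.14)&(W[:,1]>.14)&(W[:,1]<.22)&(abs(W[:,0]-.57)<.04)]
print(len(K)); 
if len(K)>5: print(cv2.minAreaRect((K[:,:2]*1000).astype(np.float32)))
go([605.3,56.2,57],106.1)
```

```text
((595.5264282226562, 90.76403045654297), (90.37812042236328, 207.30516052246094), 15.842198371887207)
[[-2.783e-01  9.605e-01  7.900e-03]
 [ 9.601e-01  2.784e-01 -2.680e-02]
 [-2.790e-02  1.000e-04 -9.996e-01]]
plane [ 0.00669987 -0.02638512  0.03678452] seat z 0.03935710639081241 slope along -0.02721196810915048
1747
((579.9240112304688, 170.68447875976562), (28.447805404663086, 12.869071006774902), 14.414338111877441)
tool offset mm [  0.    2.3 103.4] yaw 106.14 rotz 0.04 pos [602.3  58.3 160.4] t 6.58 F [-0.2  0.2 -2.3] open 0.269
```

>>> apply_moves([
  {"jaw": 0.1, "offset": [-0.7, 2.3, 40], "rot": [0, 0, 0]},
  {"jaw": 0.1, "offset": [0, 0, 40], "rot": [0, 0, 0]},
  {"jaw": 0.1, "offset": [0, 0, 17], "rot": [0, 0, 0]},
  {"jaw": 0.1, "offset": [0, 0, 3], "rot": [0, 0, 0]},
  {"jaw": 0.1, "offset": [0, 0, 2], "rot": [0, 0, 0]},
])

```text
time_s: 7.2
eef_pos: [0.6069, 0.0553, 0.0598]
eef_rot: [0.012, 0.601, 0.799, -0.008]
wrist_force: [-0.1, -0.5, -2.8]
opening: 0.273
grasp_force: 59.5
```

>>> apply_moves([
  {"jaw": 0.1, "offset": [0, 0, 1], "rot": [0, 0, 0]},
  {"jaw": 0.1, "offset": [0, 0, 1], "rot": [0, 0, 0]},
  {"jaw": 0.1, "offset": [0, 0, 0], "rot": [0, 0, 0]},
  {"jaw": 0.1, "offset": [0, 0, 0], "rot": [0, 0, 0]},
  {"jaw": 0.1, "offset": [0, 0, 0], "rot": [0, 0, 0]},
])

```text
time_s: 7.82
eef_pos: [0.6056, 0.0554, 0.0564]
eef_rot: [0.011, 0.601, 0.799, -0.008]
wrist_force: [0.2, 0.1, -2.7]
opening: 0.274
grasp_force: 59.5
```

Not yet in contact (−2.7 N is the level's weight), so I lower it 1 mm at a time.

>>> apply_moves([
  {"jaw": 0.1, "offset": [0, 0, 1], "rot": [0, 0, 0]},
  {"jaw": 0.1, "offset": [0, 0, 0], "rot": [0, 0, 0]},
  {"jaw": 0.1, "offset": [0, 0, 1], "rot": [0, 0, 0]},
  {"jaw": 0.1, "offset": [0, 0, 0], "rot": [0, 0, 0]},
  {"jaw": 0.1, "offset": [0, 0, 0], "rot": [0, 0, 0]},
])

```text
time_s: 8.45
eef_pos: [0.6056, 0.0553, 0.0543]
eef_rot: [0.011, 0.601, 0.799, -0.008]
wrist_force: [0.1, -0.8, -1.9]
opening: 0.269
grasp_force: 59.5
```

>>> apply_moves([
  {"jaw": 0.1, "offset": [0, 0, 0.5], "rot": [0, 0, 0]},
  {"jaw": 0.1, "offset": [0, 0, 0], "rot": [0, 0, 0]},
  {"jaw": 0.1, "offset": [0, 0, 0.5], "rot": [0, 0, 0]},
  {"jaw": 0.1, "offset": [0, 0, 0], "rot": [0, 0, 0]},
  {"jaw": 0.1, "offset": [0, 0, 0], "rot": [0, 0, 0]},
])

```text
time_s: 9.07
eef_pos: [0.6057, 0.0553, 0.0534]
eef_rot: [0.011, 0.601, 0.799, -0.008]
wrist_force: [-0.3, 0.1, -2.5]
opening: 0.273
grasp_force: 59.5
```

>>> apply_moves([
  {"jaw": 0.1, "offset": [0, 0, 0.7], "rot": [0, 0, 0]},
  {"jaw": 0.1, "offset": [0, 0, 0], "rot": [0, 0, 0]},
  {"jaw": 0.1, "offset": [0, 0, 0.7], "rot": [0, 0, 0]},
  {"jaw": 0.1, "offset": [0, 0, 0], "rot": [0, 0, 0]},
  {"jaw": 0.1, "offset": [0, 0, 0], "rot": [0, 0, 0]},
])

```text
time_s: 9.7
eef_pos: [0.6057, 0.0553, 0.0522]
eef_rot: [0.011, 0.601, 0.799, -0.008]
wrist_force: [-3.1, 0.5, 1.8]
opening: 0.275
grasp_force: 60.0
```

Contact. I release and rise.

>>> apply_moves([
  {"jaw": 0.35, "offset": [0, 0, 0], "rot": [0, 0, 0]},
  {"jaw": 0.7, "offset": [0, 0, 0], "rot": [0, 0, 0]},
  {"jaw": 0.8, "offset": [0, 0, 0], "rot": [0, 0, 0]},
  {"jaw": 0.8, "offset": [0, 0, 0], "rot": [0, 0, 0]},
  {"jaw": 0.8, "offset": [0, 0, -15], "rot": [0, 0, 0]},
])

```text
time_s: 10.32
eef_pos: [0.6044, 0.0557, 0.0662]
eef_rot: [0.01, 0.601, 0.799, -0.009]
wrist_force: [0.1, -0.0, 0.5]
opening: 0.798
grasp_force: 0.0
```

>>> apply_moves([
  {"jaw": 0.8, "offset": [0, 0, -40], "rot": [0, 0, 0]},
  {"jaw": 0.8, "offset": [0, 0, -50], "rot": [0, 0, 0]},
  {"jaw": 0.8, "offset": [0, 0, -50], "rot": [0, 1.6, 0]},
  {"jaw": 0.8, "offset": [0, 0, -20], "rot": [0, 0, 0]},
  {"jaw": 0.8, "offset": [0, 0, 0], "rot": [0, 0, 0]},
])

```text
time_s: 10.95
eef_pos: [0.6053, 0.0592, 0.2288]
eef_rot: [0.002, 0.601, 0.799, 0.001]
wrist_force: [0.2, 0.7, -0.3]
opening: 0.799
grasp_force: 0.0
```

Run:
```python
from h import *
o=ctrl.get_obs(); p,d=ctrl.camera('wrist'); save('w4.png',p); W=cloud('wrist',d,o).reshape(-1,3)
L=W[(W[:,2]>.072)&(W[:,2]<.09)&(abs(W[:,0]-.605)<.1)&(abs(W[:,1]-.056)<.11)]
print('level',cv2.minAreaRect((L[:,:2]*1000).astype(np.float32)),np.median(L[:,2]))
K=W[(W[:,2]>.120)&(W[:,2]<.14)&(W[:,1]>.13)&(W[:,1]<.22)&(abs(W[:,0]-.57)<.05)]
print('knob',len(K),cv2.minAreaRect((K[:,:2]*1000).astype(np.float32)),np.median(K[:,2]))
go([570.5,177,180],160)
```

```text
level ((605.6018676757812, 57.690677642822266), (24.03664779663086, 169.86395263671875), 16.091556549072266) 0.07775665055624092
knob 2276 ((570.4585571289062, 178.84088134765625), (14.2344970703125, 45.905269622802734), 72.16136169433594) 0.12907325541110384
tool offset mm [122.3   0.2  46.5] yaw 106.06 rotz -53.94 pos [604.2  59.4 226.6] t 11.0 F [ 0.   0.4 -0.5] open 0.799
```

View pics/w4.png

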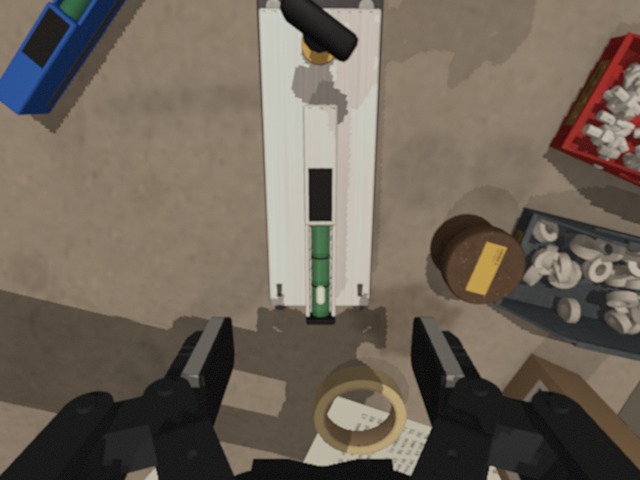

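The level stands centred on the plate, with its bubble at (320,295) beyond the lower line, at the pivot end. The knob is at (318,28) with its long axis at 162°. Next is the knob.

>>> apply_moves([
  {"jaw": 0.6, "offset": [60, 0, 0], "rot": [0, 0, 0]},
  {"jaw": 0.6, "offset": [62, 0, 0], "rot": [0, 0, 0]},
  {"jaw": 0.6, "offset": [0, 0, 0], "rot": [0, 0, -10]},
  {"jaw": 0.6, "offset": [0, 0, 0], "rot": [0, 0, -10]},
  {"jaw": 0.6, "offset": [0, 0, 0], "rot": [0, 0, -10]},
])

```text
time_s: 11.62
eef_pos: [0.5689, 0.1769, 0.2236]
eef_rot: [-0.002, 0.371, 0.929, -0.001]
wrist_force: [0.5, -0.5, 0.2]
opening: 0.599
grasp_force: 0.0
```

>>> apply_moves([
  {"jaw": 0.6, "offset": [0, 0, 0], "rot": [0, 0, -10]},
  {"jaw": 0.6, "offset": [0, 0, 0], "rot": [0, 0, -10]},
  {"jaw": 0.6, "offset": [0, 0, 0], "rot": [0, 0, -6]},
  {"jaw": 0.6, "offset": [0, 0, 0], "rot": [0, 0, 0]},
  {"jaw": 0.6, "offset": [0, 0, 0], "rot": [0, 0, 0]},
])

```text
time_s: 12.25
eef_pos: [0.5699, 0.1766, 0.2253]
eef_rot: [-0.001, 0.157, 0.988, -0.0]
wrist_force: [-0.4, 0.2, -0.0]
opening: 0.602
grasp_force: 0.0
```

```bash
python3 -c "
from h import *
go([570.5,177.7,97],162.1)"
```

```text
tool offset mm [ -0.5   1.4 128.3] yaw 161.95 rotz -0.15 pos [569.9 176.6 225.3] t 12.25 F [-0.4  0.2 -0. ] open 0.602
```

>>> apply_moves([
  {"jaw": 0.6, "offset": [0, 1, 45], "rot": [0, 0, 0]},
  {"jaw": 0.6, "offset": [0, 0, 45], "rot": [0, 0, 0]},
  {"jaw": 0.6, "offset": [0, 0, 28], "rot": [0, 0, 0]},
  {"jaw": 0.6, "offset": [0, 0, 9], "rot": [0, 0, 0]},
  {"jaw": 0.6, "offset": [0, 0, 0], "rot": [0, 0, 0]},
])

```text
time_s: 12.88
eef_pos: [0.5709, 0.1776, 0.0997]
eef_rot: [-0.0, 0.156, 0.988, -0.0]
wrist_force: [-0.5, -0.1, 0.9]
opening: 0.599
grasp_force: 0.0
```

>>> apply_moves([
  {"jaw": 0.3, "offset": [0, 0, 0], "rot": [0, 0, 0]},
  {"jaw": 0.0, "offset": [0, 0, 0], "rot": [0, 0, 0]},
  {"jaw": 0.0, "offset": [0, 0, 0], "rot": [0, 0, 0]},
  {"jaw": 0.0, "offset": [0, 0, 0], "rot": [0, 0, 0]},
  {"jaw": 0.0, "offset": [0, 0, 0], "rot": [0, 0, 0]},
])

```text
time_s: 13.5
eef_pos: [0.5721, 0.1781, 0.1015]
eef_rot: [0.001, 0.156, 0.988, 0.001]
wrist_force: [-1.3, 2.7, 6.8]
opening: 0.153
grasp_force: 60.3
```

>>> apply_moves([
  {"jaw": 0.0, "offset": [0, 0, 0], "rot": [0, 0, 5]},
  {"jaw": 0.0, "offset": [0, 0, 0], "rot": [0, 0, 8]},
  {"jaw": 0.0, "offset": [0, 0, 0], "rot": [0, 0, 8]},
  {"jaw": 0.0, "offset": [0, 0, 0], "rot": [0, 0, 8]},
  {"jaw": 0.0, "offset": [0, 0, 0], "rot": [0, 0, 8]},
])

```text
time_s: 14.12
eef_pos: [0.5713, 0.177, 0.1015]
eef_rot: [0.001, 0.463, 0.886, -0.0]
wrist_force: [-4.6, -3.6, 9.9]
opening: 0.156
grasp_force: 61.0
```

>>> apply_moves([
  {"jaw": 0.0, "offset": [0, 0, 0], "rot": [0, 0, 8]},
  {"jaw": 0.0, "offset": [0, 0, 0], "rot": [0, 0, 8]},
  {"jaw": 0.0, "offset": [0, 0, 0], "rot": [0, 0, 6]},
  {"jaw": 0.0, "offset": [0, 0, 0], "rot": [0, 0, 4]},
  {"jaw": 0.0, "offset": [0, 0, 0], "rot": [0, 0, 0]},
])

```text
time_s: 14.75
eef_pos: [0.5703, 0.1766, 0.1015]
eef_rot: [0.0, 0.649, 0.761, -0.001]
wrist_force: [-8.5, -4.0, 12.9]
opening: 0.152
grasp_force: 61.3
```

>>> apply_moves([
  {"jaw": 0.0, "offset": [0, 0, 0], "rot": [0, 0, 0]},
  {"jaw": 0.0, "offset": [0, 0, 0], "rot": [0, 0, 0]},
  {"jaw": 0.0, "offset": [0, 0, 0], "rot": [0, 0, 0]},
  {"jaw": 0.0, "offset": [0, 0, 0], "rot": [0, 0, 0]},
  {"jaw": 0.0, "offset": [0, 0, 0], "rot": [0, 0, 0]},
])

```text
time_s: 15.38
eef_pos: [0.5703, 0.1766, 0.1015]
eef_rot: [0.0, 0.649, 0.761, -0.001]
wrist_force: [-8.3, -4.1, 13.3]
opening: 0.153
grasp_force: 61.3
```

>>> apply_moves([
  {"jaw": 0.0, "offset": [0, 0, 0], "rot": [0, 0, 0]},
  {"jaw": 0.0, "offset": [0, 0, 0], "rot": [0, 0, 0]},
  {"jaw": 0.0, "offset": [0, 0, 0], "rot": [0, 0, 0]},
  {"jaw": 0.0, "offset": [0, 0, 0], "rot": [0, 0, 0]},
  {"jaw": 0.0, "offset": [0, 0, 0], "rot": [0, 0, 0]},
])

```text
time_s: 16.0
eef_pos: [0.5703, 0.1766, 0.1015]
eef_rot: [0.0, 0.649, 0.761, -0.001]
wrist_force: [-8.4, -4.0, 13.6]
opening: 0.152
grasp_force: 61.3
```

```bash
cat >> h.py <<'E'
def crop(cam,p,obs=None,z=.081,s=8,c=(605.5,57.5),yaw=106.1):
    # rectified view of the level top: columns = level x from -90..90 mm, rows = y +-20
    K,T=c2w(cam,obs); a=np.radians(yaw); ex=np.array([np.cos(a),np.sin(a)]); ey=np.array([-ex[1],ex[0]])
    Y,X=np.mgrid[20:-20:-1/4,-90:90:1/4]
    w=np.array(c)/1000+(X[...,None]*ex+Y[...,None]*ey)/1000
    w=np.concatenate([w,np.full(X.shape+(1,),z)],-1); q=(w-T[:3,3])@T[:3,:3]
    u=q[...,0]/q[...,2]*K[0,0]+K[0,2]; v=q[...,1]/q[...,2]*K[1,1]+K[1,2]
    return cv2.remap(p,u.astype(np.float32),v.astype(np.float32),cv2.INTER_CUBIC)
E
python3 - <<'E'
from h import *
a=[]
for c in ['scene','top']:
    p,d=ctrl.camera(c); a.append(crop(c,p))
import glob
save('b1.png',np.vstack(a)); go([571,178,100])
E
```

```text
tool offset mm [1.3 0.9 1.5] yaw 99.07 rotz None pos [570.3 176.6 101.5] t 16.1 F [-9.  -4.1 13.9] open 0.152
```

View pics/b1.png

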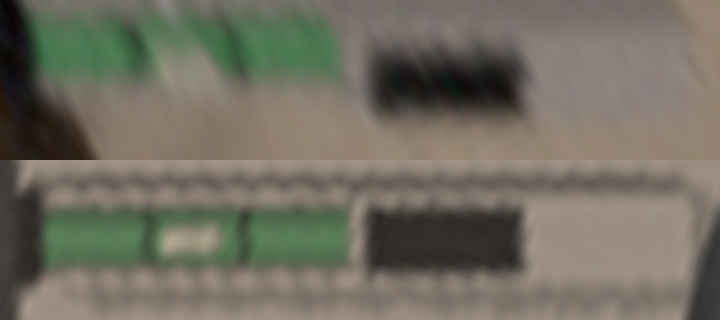

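In the top view the lines are at columns 147 and 243 and the bubble spans 160–221, so it is about 1.2 mm short. I turn 4° more, release, rise and look with the wrist camera.

>>> apply_moves([
  {"jaw": 0.0, "offset": [0, 0, 0], "rot": [0, 0, 2]},
  {"jaw": 0.0, "offset": [0, 0, 0], "rot": [0, 0, 2]},
  {"jaw": 0.0, "offset": [0, 0, 0], "rot": [0, 0, 0]},
  {"jaw": 0.2, "offset": [0, 0, 0], "rot": [0, 0, 0]},
  {"jaw": 0.5, "offset": [0, 0, 0], "rot": [0, 0, 0]},
])

```text
time_s: 16.73
eef_pos: [0.5711, 0.1775, 0.0998]
eef_rot: [0.0, 0.675, 0.738, 0.0]
wrist_force: [-0.3, -0.3, -0.2]
opening: 0.397
grasp_force: 0.0
```

>>> apply_moves([
  {"jaw": 0.6, "offset": [0, 0, 0], "rot": [0, 0, 0]},
  {"jaw": 0.6, "offset": [0, 0, -15], "rot": [0, 0, 0]},
  {"jaw": 0.6, "offset": [0, 0, -40], "rot": [0, 0, 0]},
  {"jaw": 0.6, "offset": [0, 0, -40], "rot": [0, 0, 0]},
  {"jaw": 0.6, "offset": [0, 0, -30], "rot": [0, 0, 0]},
])

```text
time_s: 17.35
eef_pos: [0.5718, 0.1777, 0.2282]
eef_rot: [0.001, 0.675, 0.738, 0.001]
wrist_force: [0.5, 0.5, 0.3]
opening: 0.599
grasp_force: 0.0
```

```bash
python3 -c "
from h import *
go([560,-65,215],106.1)"
```

```text
tool offset mm [-240.7  -33.2   13. ] yaw 95.07 rotz -11.03 pos [571.8 177.7 228.2] t 17.35 F [0.5 0.5 0.3] open 0.599
```

>>> apply_moves([
  {"jaw": 0.3, "offset": [-51, 9.3, 0], "rot": [0, 0, 0]},
  {"jaw": 0.0, "offset": [-50.3, 9.3, 0], "rot": [0, 0, 0]},
  {"jaw": 0.0, "offset": [0, 0, 0], "rot": [0, 0, -6]},
  {"jaw": 0.0, "offset": [0, 0, 0], "rot": [0, 0, -5]},
  {"jaw": 0.0, "offset": [0, 0, 0], "rot": [0, 0, 0]},
])

```text
time_s: 17.98
eef_pos: [0.5988, 0.0781, 0.2259]
eef_rot: [0.0, 0.602, 0.799, 0.0]
wrist_force: [0.1, 0.1, 0.2]
opening: -0.0
grasp_force: 0.0
```

>>> apply_moves([
  {"jaw": 0.0, "offset": [0, 0, 0], "rot": [0, 0, 0]},
  {"jaw": 0.0, "offset": [0, 0, 0], "rot": [0, 0, 0]},
  {"jaw": 0.0, "offset": [0, 0, 0], "rot": [0, 0, 0]},
  {"jaw": 0.0, "offset": [0, 0, 0], "rot": [0, 0, 0]},
  {"jaw": 0.0, "offset": [0, 0, 0], "rot": [0, 0, 0]},
])

```text
time_s: 18.6
eef_pos: [0.5984, 0.0783, 0.2249]
eef_rot: [-0.0, 0.601, 0.799, -0.0]
wrist_force: [-0.0, 0.6, -0.0]
opening: 0.003
grasp_force: 0.0
```

Run:
```python
from h import *
o=ctrl.get_obs(); p,d=ctrl.camera('wrist'); a=[crop('wrist',p,o,z=.082)]
p2,_=ctrl.camera('top'); a.append(crop('top',p2,z=.082)); save('b2.png',np.vstack(a))
W=cloud('wrist',d,o).reshape(-1,3)
L=W[(W[:,2]>.074)&(W[:,2]<.09)&(abs(W[:,0]-.605)<.1)&(abs(W[:,1]-.056)<.088)]
print('level',cv2.minAreaRect((L[:,:2]*1000).astype(np.float32)),np.median(L[:,2]))
go([599.3,78.6,90],106.1)
```

```text
level ((600.6754150390625, 74.7243423461914), (24.083675384521484, 132.568603515625), 16.04891014099121) 0.08125972037280021
tool offset mm [  0.    0.9 134.9] yaw 106.06 rotz -0.04 pos [598.4  78.3 224.9] t 18.7 F [-1.  -0.4 -0.3] open -0.001
```

View pics/b2.png

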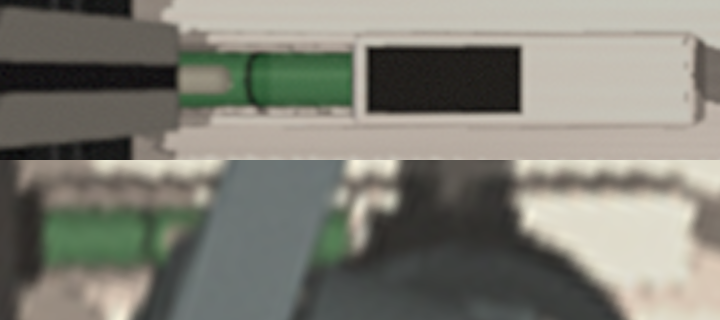

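The right line is at column 252 and the bubble's right edge at 230, so the bubble sits about 1 mm off centre, within the lines. I press with the fingers shut on the pad.

>>> apply_moves([
  {"jaw": 0, "offset": [-0.5, 0.8, 45], "rot": [0, 0, 0]},
  {"jaw": 0, "offset": [0, 0, 45], "rot": [0, 0, 0]},
  {"jaw": 0, "offset": [0, 0, 30], "rot": [0, 0, 0]},
  {"jaw": 0, "offset": [0, 0, 14], "rot": [0, 0, 0]},
  {"jaw": 0, "offset": [0, 0, 0], "rot": [0, 0, 0]},
])

```text
time_s: 19.32
eef_pos: [0.5991, 0.078, 0.0904]
eef_rot: [-0.001, 0.601, 0.799, -0.0]
wrist_force: [0.5, -0.0, 0.4]
opening: -0.001
grasp_force: 0.0
```

>>> apply_moves([
  {"jaw": 0, "offset": [0, 0, 1.5], "rot": [0, 0, 0]},
  {"jaw": 0, "offset": [0, 0, 1.5], "rot": [0, 0, 0]},
  {"jaw": 0, "offset": [0, 0, 1.5], "rot": [0, 0, 0]},
  {"jaw": 0, "offset": [0, 0, 0], "rot": [0, 0, 0]},
  {"jaw": 0, "offset": [0, 0, 0], "rot": [0, 0, 0]},
])

```text
time_s: 19.95
eef_pos: [0.5994, 0.0781, 0.0865]
eef_rot: [0.0, 0.601, 0.799, 0.0]
wrist_force: [-0.5, -0.5, -0.7]
opening: 0.001
grasp_force: 0.0
```

>>> apply_moves([
  {"jaw": 0, "offset": [0, 0, 1], "rot": [0, 0, 0]},
  {"jaw": 0, "offset": [0, 0, 1], "rot": [0, 0, 0]},
  {"jaw": 0, "offset": [0, 0, 1], "rot": [0, 0, 0]},
  {"jaw": 0, "offset": [0, 0, 0], "rot": [0, 0, 0]},
  {"jaw": 0, "offset": [0, 0, 0], "rot": [0, 0, 0]},
])

```text
time_s: 20.58
eef_pos: [0.5994, 0.0781, 0.0834]
eef_rot: [-0.0, 0.601, 0.799, -0.0]
wrist_force: [0.3, 0.1, 0.1]
opening: -0.003
grasp_force: 0.0
```

>>> apply_moves([
  {"jaw": 0, "offset": [0, 0, 0.7], "rot": [0, 0, 0]},
  {"jaw": 0, "offset": [0, 0, 0.7], "rot": [0, 0, 0]},
  {"jaw": 0, "offset": [0, 0, 0.6], "rot": [0, 0, 0]},
  {"jaw": 0, "offset": [0, 0, 0], "rot": [0, 0, 0]},
  {"jaw": 0, "offset": [0, 0, 0], "rot": [0, 0, 0]},
])

```text
time_s: 21.2
eef_pos: [0.5995, 0.0781, 0.082]
eef_rot: [0.0, 0.601, 0.799, 0.0]
wrist_force: [-2.1, 0.3, 5.2]
opening: 0.001
grasp_force: 2.6
```

>>> apply_moves([
  {"jaw": 0, "offset": [0, 0, 0.5], "rot": [0, 0, 0]},
  {"jaw": 0, "offset": [0, 0, 0], "rot": [0, 0, 0]},
  {"jaw": 0, "offset": [0, 0, 0], "rot": [0, 0, 0]},
  {"jaw": 0, "offset": [0, 0, 0], "rot": [0, 0, 0]},
  {"jaw": 0, "offset": [0, 0, 0], "rot": [0, 0, 0]},
])

```text
time_s: 21.82
eef_pos: [0.5996, 0.0781, 0.0821]
eef_rot: [0.0, 0.601, 0.799, 0.0]
wrist_force: [-3.2, 1.0, 8.0]
opening: 0.003
grasp_force: 4.1
```

>>> apply_moves([
  {"jaw": 0, "offset": [0, 0, 0], "rot": [0, 0, 0]},
  {"jaw": 0, "offset": [0, 0, 0], "rot": [0, 0, 0]},
  {"jaw": 0, "offset": [0, 0, 0], "rot": [0, 0, 0]},
  {"jaw": 0, "offset": [0, 0, 0], "rot": [0, 0, 0]},
  {"jaw": 0, "offset": [0, 0, 0], "rot": [0, 0, 0]},
])

```text
time_s: 22.45
eef_pos: [0.5996, 0.0781, 0.082]
eef_rot: [0.0, 0.601, 0.799, 0.0]
wrist_force: [-3.7, 0.2, 8.8]
opening: -0.001
grasp_force: 4.1
```

>>> apply_moves([
  {"jaw": 0, "offset": [0, 0, 0], "rot": [0, 0, 0]},
  {"jaw": 0, "offset": [0, 0, 0], "rot": [0, 0, 0]},
  {"jaw": 0, "offset": [0, 0, 0], "rot": [0, 0, 0]},
  {"jaw": 0, "offset": [0, 0, 0], "rot": [0, 0, 0]},
  {"jaw": 0, "offset": [0, 0, 0], "rot": [0, 0, 0]},
])

```text
time_s: 23.08
eef_pos: [0.5996, 0.0781, 0.0821]
eef_rot: [0.0, 0.601, 0.799, 0.0]
wrist_force: [-3.4, 0.1, 9.1]
opening: 0.0
grasp_force: 4.1
```

Run:
```python
from h import *
a=[]
for c in ['scene','top']:
    p,d=ctrl.camera(c); a.append(crop(c,p,z=.082)); 
    if c=='scene': b=cv2.resize(p[200:290,240:400],(720,405),interpolation=cv2.INTER_CUBIC)
save('b3.png',np.vstack(a+[b])[:600]); go([599.3,78.6,82])
```

```text
tool offset mm [ 0.6 -0.2  0. ] yaw 106.07 rotz None pos [599.6  78.1  82. ] t 23.18 F [-2.8  0.7  8. ] open 0.003
```

View pics/b3.png

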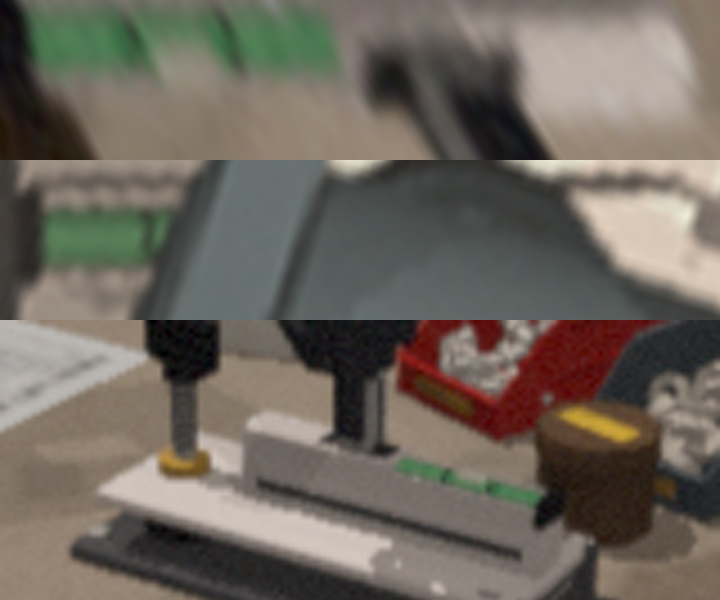

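The bubble at (468,480) is still between the lines and the fingers are on the pad. I add a little force.

>>> apply_moves([
  {"jaw": 0, "offset": [0, 0, 0.2], "rot": [0, 0, 0]},
  {"jaw": 0, "offset": [0, 0, 0], "rot": [0, 0, 0]},
  {"jaw": 0, "offset": [0, 0, 0], "rot": [0, 0, 0]},
  {"jaw": 0, "offset": [0, 0, 0], "rot": [0, 0, 0]},
  {"jaw": 0, "offset": [0, 0, 0], "rot": [0, 0, 0]},
])

```text
time_s: 23.8
eef_pos: [0.5997, 0.0781, 0.0821]
eef_rot: [0.0, 0.601, 0.799, 0.0]
wrist_force: [-3.6, -0.4, 9.0]
opening: -0.001
grasp_force: 4.7
```

```bash
python3 -c "
from h import *
go([599.3,78.6,82]); print(ctrl.hand_in())"
```

```text
tool offset mm [ 0.6 -0.3  0.1] yaw 106.08 rotz None pos [599.7  78.1  82.1] t 23.8 F [-3.6 -0.4  9. ] open -0.001
the job is handed in; nothing more can be done
None
```

I handed the job in at 23.8 s: the aluminium level stands on the plate, the knob is turned so the bubble sits between the lines (about 1 mm off centre before pressing, and still between them while pressed), and the arm was still pressing the pad with about 9–10 N; no verdict came back.

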